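# Fit the locating dowel in the gearbox casing

### The job

Take the 16 mm steel dowel out of the pin tray and fit it in the blind hole in the top of the pillar inside the gearbox casing: the hole has no chamfer and its place is not exactly known, so feel for it lightly with the foot of the dowel, never letting it press or wedge there with more than 40 N in all. Then press the dowel straight in until it is fully home on the bottom of the hole, let go and leave it standing; leave everything else on the bench where it is.

Things in the scene. Friction and masses are not known exactly. Their poses are not given: they have to be found in the camera images.
- dowel_center (a point): Centre (35 mm above the foot) of the dowel: a plain ground-steel cylinder, 16 mm in diameter and 70 mm long, about 110 g, standing upright in the pin tray; its lower rim has a 1 mm chamfer. z runs along it. Gripped in its upper half (grasp about 50 mm above the foot) it keeps the fingers clear of the pillar when home. The two other pins in the tray are thicker or shorter.
- pillar_nominal (a point): NOMINAL middle of the flat top of the round aluminium pillar (64 mm across) inside the casing, 75 mm above the bench (15 mm above the casing's rim); x along the casing's length, z up. The real pillar, with the blind hole at its very middle, is cast 3.5 to 6 mm away from this point in any horizontal direction, fixed. The hole is 17.5 mm in diameter, 22 mm deep, sharp-edged.
- slug (a joint): A black ringed slug in the hole, its top 4 mm below the mouth at 0. A dowel that finds the hole drops 4 mm, then must be pressed 18 mm more against a steady drag of 7 N (plus 60 N per m/s) to a dead stop on the hole's bottom. Value: metres pushed down, 0.018 when the dowel is home (its centre then 13 mm above the pillar's top, 48 mm standing out). It does not spring back.
- casing: Open aluminium gearbox half-casing (with its pillar) bolted to a steel bench plate, fixed: 250 mm (its x) by 180 mm (its y), rim 60 mm above the bench, walls 9 mm; plate 290 x 210 x 12 mm. Origin: centre of the underside. The pillar's nominal middle is at x = -45 mm, y = 0 in this frame.
- tray: Fixed grey plastic pin tray, 100 mm (its x) by 185 mm (its y), rim 16 mm high, walls 4 mm, floor 4 mm, three compartments side by side along its y, about 60 mm apart, one pin in the middle of each, in any order. Origin: centre of the underside.
- thick_pin: Steel pin 26 mm in diameter, 60 mm long, upright in the tray; not wanted. Origin: centre of its foot.
- short_pin: Steel pin 11 mm in diameter, 38 mm long, upright in the tray; not wanted. Origin: centre of its foot.
- bearing: Bystander: steel ring 52 mm across, 16 mm high, lying in the casing's other end. Origin: centre of its underside.
- gear: Bystander: dark gear 88 mm across, 30 mm high with its hub, flat on the bench. Origin: centre of its underside.
- screwdriver: Bystander: screwdriver lying on the bench along its x. Origin: under its middle.
- wrench: Bystander: wrench lying on the bench along its x. Origin: under its middle.
- tin: Bystander: grey tin, 60 mm across, 65 mm tall. Origin: centre of its base.
- mug: Bystander: white mug, 80 mm across, 90 mm tall. Origin: centre of its base.
Mind the look-alikes: they are no part of the job. What is shaped like the part that bears dowel_center but green is not meant.

How it is judged:
On the way, in this order (a step that is already met when the one before it is completed fails the run):
1. the dowel is lifted clear of the tray (height (world z) of dowel_center above 0.075 m), for 0.1 s.
2. the dowel's foot has entered the hole in the pillar (over 2.5 mm below the face) (z of dowel_center in the frame of pillar_nominal below 0.0325 m and horizontal distance between dowel_center and pillar_nominal below 0.012 m and angle between dowel_center's own z axis and vertical below 0.12 rad), for 0.1 s.
At the end, for the whole second after the job is handed in: The dowel stands upright (within 0.12 rad) in the pillar's hole, within 12 mm of the pillar's nominal middle, fully home: its centre less than 14.8 mm above the pillar's face (13 mm when on the bottom), released and at rest; nothing else has moved by more than 30 mm (z of dowel_center in the frame of pillar_nominal below 0.0148 m and horizontal distance between dowel_center and pillar_nominal below 0.012 m and angle between dowel_center's own z axis and vertical below 0.12 rad and linear speed of dowel below 0.02 m/s); the robot touches nothing.
It fails at once if dowel pressed on the casing, its pillar or the slug with more than 40 N (contact force between dowel and casing above 40 N).
It fails at once if a bystander moved by more than 30 mm (distance of any of thick_pin, short_pin, bearing, gear, screwdriver, wrench, tin, mug from where it was at the start of the episode above 0.03 m).
It also fails if it takes over 72 s, if anything falls off the work surface, if the arm or the gripper's body presses on something with over 40 N, if the wrist force passes 120 N, or if a joint passes its speed limit or range.

### The arm

A 6-joint arm with a two-finger parallel gripper is mounted at the origin on the work surface. World frame = base frame: x ahead of the robot, y to its left, z up, the work surface at z = 0. Lengths are in m, angles in rad, forces in N, time in s.
With the tool pointing down it reaches from about 0.4 to 0.925 m from the base axis. Payload 12.5 kg.
Tool frame: the origin (TCP) lies between the finger pads; the fingertips stand 17 mm ahead of it and the grasp point (between the pads) lies 2 mm behind it (robot.nose_length is the distance from the TCP to the fingertips, in m); z points along the fingers, y is the direction in which the jaws open and shut (so a half turn about z gives the same grasp; the last joint's range is limited). The gripper opens to 95 mm and grips with 3 to 60 N. Pads are 20 mm wide; open, the fingers measure 119 mm over their backs; the gripper's body (75 mm by 180 mm) begins 59 mm behind the grasp point.
Start: joints at [1.221, 0.491, 1.559, -0, 1.092, -0.106], TCP at [0.151, 0.607, 0.198] pointing down, gripper open.
Joint ranges: [-3.1, 3.1], [-0.84, 2.19], [0.05, 2.79], [-1.13, 4.28], [0.06, 2.93], [-2.69, 2.69]. Speed limits (rad/s): [2.22, 2.22, 2.79, 3.14, 3.14, 3.14].

### API

Orientations are given as a rotation vector (axis times angle).
In Python, from rig import robot gives the robot as it stands. The module is installed in compiled form; this text tells all that it offers.
- The arm moves only by the tool move_arm, never from a script. Its argument "steps" is a list of rows, each an object with "claw": the closure, from -1 (fully open) to 1 (shut); "travel": the shift along the world's x, y, z in mm, a list of three; "turn": the turn, a rotation vector about the world's x, y, z in rad, a list of three. In form: [{"claw": claw, "travel": [x, y, z], "turn": [rx, ry, rz]}, ...]. A call has 1 to 12 rows; each row is the pose to reach, as a shift and turn from the pose measured when the call began; what a row does not reach only later rows make up. A row lasts 1/10 s, in which the tool goes at most 50 mm and 8.59 degrees, less where a joint would pass 70% of its speed; a pose out of reach is approached as far as the arm can. A call with a gripper value outside its range is refused whole. The fingers move at their own pace and stop on an object; the grip force is fixed at half the most. Time passes only in rows, so rows that repeat a pose let the fingers close. It gives the time, the measured TCP pose, the force and the opening at its end, in the units of the state.
- robot.get_state(): the state, without advancing time (a new reading comes with each control period).
- robot.camera(name): name is "scene" or "top"; returns a dict with "frame" (384x512x3 uint8, red, green, blue), "range_z" (384x512 float32, m along the optical axis (not along the pixel's ray), 0 where there is no reading), "vertical_fov" (degrees; the focal length in pixels is half the picture's height over the tangent of half this angle, whatever the lens; pixels are square), "cx", "cy" (the principal point, pixels), "pose" (4x4, takes a point from camera to world coordinates). Camera axes: x right, y down, z forward; pixel columns grow to the right and rows downward; lengths in m; the calibration is good to about 2 mm. A picture is of the moment at which its call begins.
- robot.close_job(): hands the job in, once; it reports no verdict.
The state is a dict: "time_s": time; "joint_positions": joint angles; "joint_velocities": joint speeds; "joint_efforts": joint torques, N m; "ee_pos": TCP position; "eef_rot": TCP orientation; "force": force on the tool from outside, world axes, zero at the start; "wrist_torque": the same for the moment, N m; "opening": finger opening in m.
Only numpy, scipy, OpenCV 4.12 (cv2) and the standard library are available. Lean on these libraries where they do the work, as an engineer would, in place of code of your own. Each camera call takes 0.05 s, during which the arm holds its last target.

## Working session

There is one attempt and no reset: what is moved stays moved. The work goes in short steps, Python scripts to look and compute and a tool call to move; the robot and the scene stay as the last step left them, time stands still between calls to the robot, and variables do not carry over. Pictures are saved under pics/ and viewed, and the job is handed in when it is done.

Besides the shell and the picture viewer there is one more tool, called after "Emit:" by a JSON object that holds its "api" and its "payload", one argument or row to a line. move_arm: Moves the arm, as the interface text tells. Its arguments: {"type":"object","properties":{"steps":{"type":"array","items":{"type":"object","properties":{"claw":{"type":"number"},"travel":{"type":"array","items":{"type":"number"}},"turn":{"type":"array","items":{"type":"number"}}}}}},"required":["steps"]}

```bash
mkdir -p pics; cat > h.py <<'E'
import numpy as np, cv2
from rig import robot
def cam(n):
    c=robot.camera(n); 
    np.savez(f'{n}.npz',**{k:np.array(v) for k,v in c.items()}); return c
def load(n): 
    d=np.load(f'{n}.npz'); return {k:d[k] for k in d}
def f(c): return 192/np.tan(np.radians(float(c['vertical_fov']))/2)
def pts(c):
    z=c['range_z'];v,u=np.mgrid[:z.shape[0],:z.shape[1]]
    P=np.stack([(u-c['cx'])*z/f(c),(v-c['cy'])*z/f(c),z],-1)
    W=P@c['pose'][:3,:3].T+c['pose'][:3,3]; W[z==0]=np.nan; return W
E
python3 - <<'E'
from h import *
for n in('scene','top'):
    c=cam(n); print(n,c['vertical_fov'],c['cx'],c['cy'],np.round(c['pose'],3).tolist())
    cv2.imwrite(f'pics/{n}0.png',cv2.resize(c['frame'][...,::-1],(800,600),interpolation=cv2.INTER_CUBIC))
s=robot.get_state(); print(s)
print(robot.nose_length)
E
```

```text
scene 53.49910938793914 261.39230839723797 194.52628503040856 [[0.199, 0.69, -0.696, 1.193], [0.98, -0.142, 0.14, -0.085], [-0.002, -0.71, -0.704, 0.786], [0.0, 0.0, 0.0, 1.0]]
top 45.805570726757594 263.5432947154838 192.30819689072607 [[0.008, -0.991, 0.137, 0.325], [-1.0, -0.006, 0.015, 0.032], [-0.014, -0.137, -0.991, 1.302], [0.0, 0.0, 0.0, 1.0]]
{'time_s': 0.1, 'joint_positions': array([ 1.22139350e+00,  4.91488336e-01,  1.55933984e+00,  2.96902516e-06,
        1.09171509e+00, -1.05602388e-01]), 'joint_velocities': array([ 8.25011893e-04, -1.65785710e-03, -2.36079087e-03, -8.01554259e-04,
       -1.39708308e-05,  4.47357755e-04]), 'joint_efforts': array([ 2.32676393e-03, -6.13614964e+01, -2.58602518e+01,  6.94254600e-02,
        4.71062609e-02, -6.80767971e-05]), 'ee_pos': array([0.15077649, 0.60632378, 0.19764376]), 'eef_rot': array([-3.81988804e-01, -3.11806408e+00,  1.45370025e-03]), 'force': array([-1.19896469,  0.27968102, -0.21299814]), 'wrist_torque': array([0.02391648, 0.01386225, 0.00874248]), 'opening': 0.09510021732325133}
0.017
```

View pics/scene0.png

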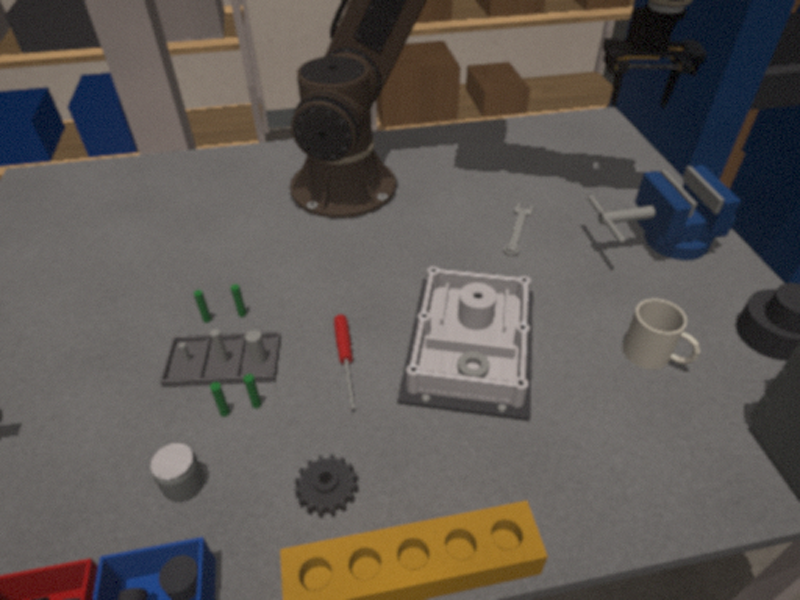

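View pics/top0.png

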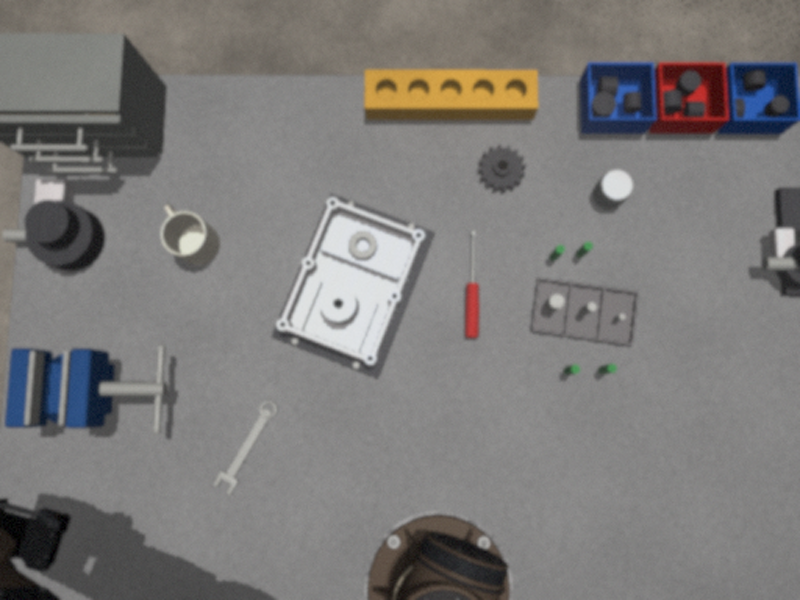

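The scene picture shows the tray at about (222,358) with three steel pins: short (185,350), medium (217,340) and thick (255,343). Four green look-alike dowels stand outside it at (203,305), (238,300), (220,398) and (252,392). In the top view the pins are thick (556,302), medium (590,308) and short (621,317), the greens are (558,252), (586,248), (573,370) and (609,369), and the pillar hole is near (339,303). By the description the wanted dowel is the grey middle pin. I'll check that in a crop.

```bash
python3 - <<'E'
from h import *
c=load('top');s=load('scene')
a=cv2.resize(c['frame'][170:230,335:415,::-1],(800,600),interpolation=cv2.INTER_CUBIC)
b=cv2.resize(c['frame'][165:225,185:265,::-1],(800,600),interpolation=cv2.INTER_CUBIC)
d=cv2.resize(s['frame'][200:260,100:180,::-1],(800,600),interpolation=cv2.INTER_CUBIC)
cv2.imwrite('pics/a.png',a);cv2.imwrite('pics/b.png',b);cv2.imwrite('pics/d.png',d)
for n,q in(('top',c),('scene',s)):
    W=pts(q); 
    for nm,(x0,y0,x1,y1) in {'top':dict(tray=(335,175,412,225),cas=(170,120,280,245)),'scene':dict(tray=(100,200,185,250),cas=(250,165,345,270))}[n].items():
        w=W[y0:y1,x0:x1].reshape(-1,3); 
        if nm=='tray':
            m=w[(w[:,2]>0.03)]; print(n,nm,len(m)); 
            # cluster
            k=m[np.argsort(m[:,1])]
            print(np.round(k[::max(1,len(k)//25)],3).tolist())
        else:
            m=w[(w[:,2]>0.069)&(w[:,2]<.085)]; print(n,'pillar top',len(m),m.mean(0),m.min(0),m.max(0))
E
```

```text
top tray 155
[[0.471, -0.327, 0.038], [0.468, -0.322, 0.044], [0.469, -0.319, 0.035], [0.483, -0.269, 0.074], [0.481, -0.264, 0.069], [0.489, -0.261, 0.072], [0.478, -0.259, 0.066], [0.479, -0.258, 0.037], [0.48, -0.257, 0.055], [0.49, -0.255, 0.064], [0.484, -0.254, 0.042], [0.495, -0.214, 0.062], [0.489, -0.211, 0.064], [0.501, -0.209, 0.063], [0.506, -0.206, 0.062], [0.489, -0.206, 0.063], [0.495, -0.203, 0.062], [0.487, -0.203, 0.064], [0.503, -0.2, 0.064], [0.497, -0.199, 0.069], [0.498, -0.198, 0.061], [0.484, -0.197, 0.066], [0.487, -0.195, 0.062], [0.489, -0.193, 0.044], [0.495, -0.192, 0.065], [0.501, -0.191, 0.04]]
top pillar top 414 [0.48848918 0.18013108 0.07404496] [0.45798696 0.14973535 0.06909857] [0.51958822 0.21077013 0.08385666]
scene tray 385
[[0.479, -0.33, 0.037], [0.481, -0.323, 0.042], [0.489, -0.27, 0.074], [0.489, -0.268, 0.073], [0.497, -0.266, 0.058], [0.497, -0.265, 0.031], [0.494, -0.263, 0.051], [0.598, -0.261, 0.07], [0.494, -0.26, 0.042], [0.488, -0.258, 0.074], [0.49, -0.257, 0.045], [0.502, -0.218, 0.034], [0.505, -0.217, 0.056], [0.586, -0.215, 0.07], [0.599, -0.213, 0.056], [0.51, -0.212, 0.053], [0.506, -0.21, 0.063], [0.511, -0.209, 0.042], [0.597, -0.208, 0.059], [0.51, -0.207, 0.056], [0.488, -0.205, 0.062], [0.513, -0.204, 0.058], [0.512, -0.202, 0.041], [0.489, -0.199, 0.066], [0.496, -0.197, 0.065], [0.504, -0.195, 0.066]]
scene pillar top 341 [0.49449555 0.17647429 0.07502606] [0.46064381 0.14521847 0.06904663] [0.52467468 0.21000417 0.07907276]
```

View pics/a.png

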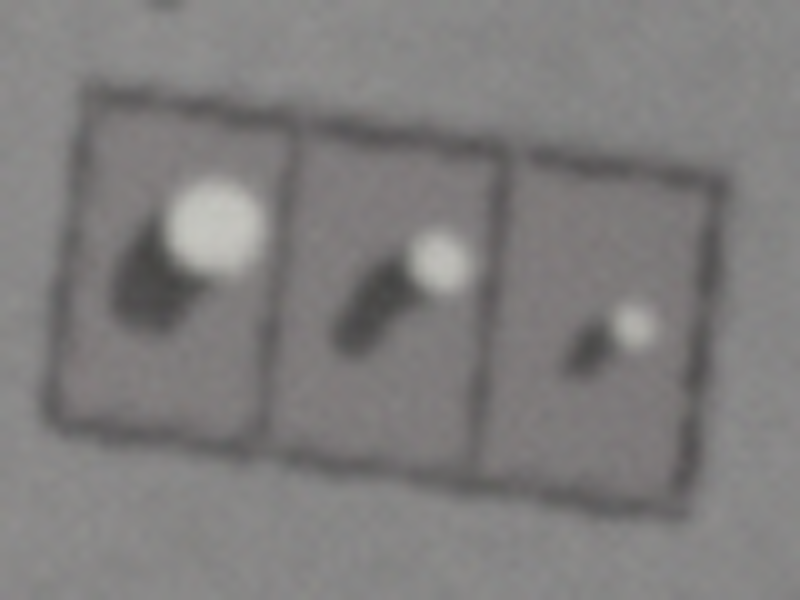

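View pics/b.png

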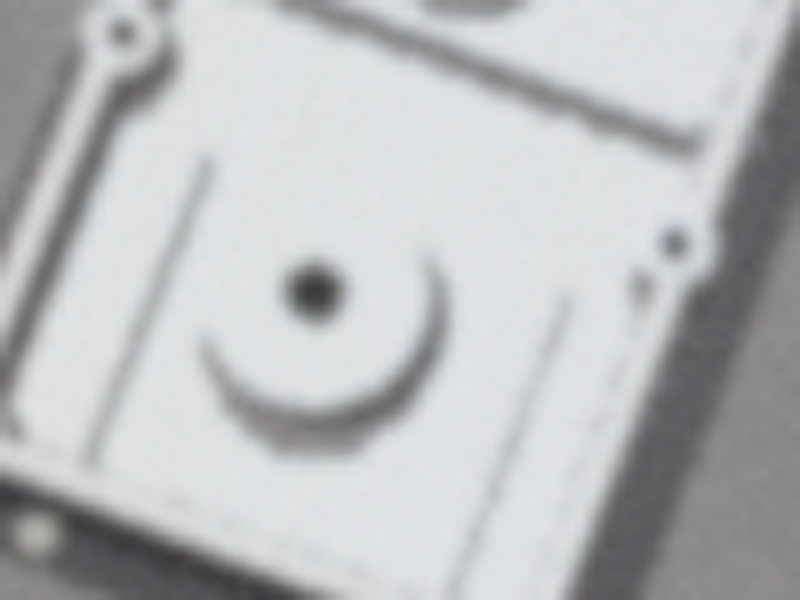

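View pics/d.png

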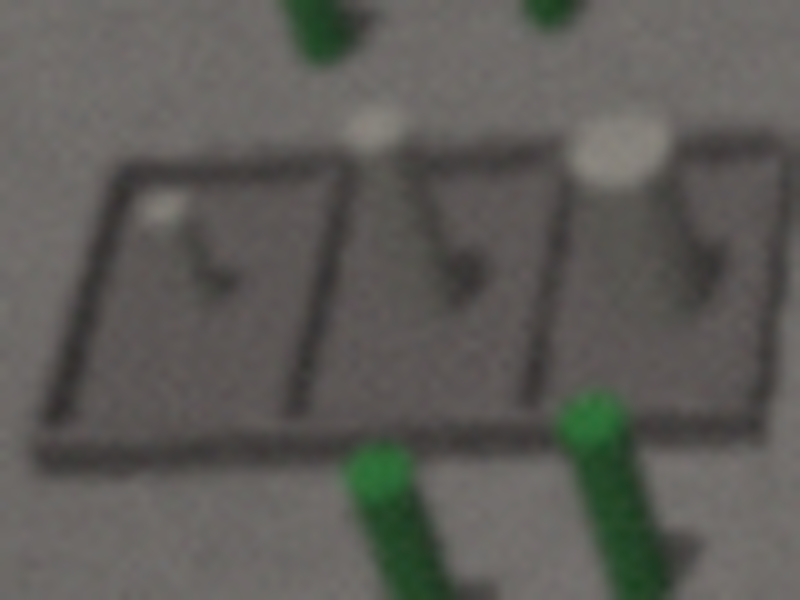

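```bash
python3 - <<'E'
from h import *
c=load('top');s=load('scene')
def ray(c,u,v,z):
    d=c['pose'][:3,:3]@np.array([(u-c['cx'])/f(c),(v-c['cy'])/f(c),1]);o=c['pose'][:3,3]
    return o+d*(z-o[2])/d[2]
cr=lambda x,y,x0,y0:(x0+(x+.5)/10-.5,y0+(y+.5)/10-.5)
print('dowel top',ray(c,*cr(440,263,335,170),.074),'scene',ray(s,*cr(373,130,100,200),.074))
print('thick top',ray(c,*cr(215,227,335,170),.064),'scene',ray(s,*cr(619,147,100,200),.064))
print('short top',ray(c,*cr(635,327,335,170),.042),'scene',ray(s,*cr(159,208,100,200),.042))
print('hole top',ray(c,*cr(315,293,185,165),.075))
e=cv2.resize(s['frame'][170:230,265:345,::-1],(800,600),interpolation=cv2.INTER_CUBIC);cv2.imwrite('pics/e.png',e)
# dark centroid hole in top
g=cv2.cvtColor(c['frame'],cv2.COLOR_RGB2GRAY).astype(float)
r=g[188:201,209:225]; print(r.astype(int)); w=np.clip(215-r,0,None);w[w<25]=0
v,u=np.mgrid[188:201,209:225];U,V=(w*u).sum()/w.sum(),(w*v).sum()/w.sum();print(U,V,ray(c,U,V,.075),ray(c,U,V,.071))
# equivalent diameter
print('pix scale m',np.linalg.norm(ray(c,U+1,V,.075)-ray(c,U,V,.075)))
for q in(c,s):
  W=pts(q)
  m=np.isfinite(W[...,2])&(W[...,2]>.069)&(W[...,2]<.082)&(np.hypot(W[...,0]-.49,W[...,1]-.18)<.045)
  xy=W[m][:,:2].astype(np.float32); print(cv2.minEnclosingCircle(xy), np.median(W[m][:,2]), (xy.min(0)+xy.max(0))/2)
E
```

```text
dowel top [ 0.48608338 -0.26194752  0.074     ] scene [ 0.4887918  -0.26585977  0.074     ]
thick top [ 0.49699481 -0.20313579  0.064     ] scene [ 0.4976375 -0.2064545  0.064    ]
short top [ 0.4726726  -0.32312628  0.042     ] scene [ 0.47417607 -0.32776506  0.042     ]
hole top [0.48888023 0.17985418 0.075     ]
[[225 225 224 223 225 225 224 224 224 224 224 224 224 225 224 224]
 [224 225 224 223 224 224 221 221 221 222 224 225 224 225 224 223]
 [225 224 224 223 221 217 210 201 208 218 223 224 225 225 225 225]
 [225 225 225 221 210 191 167 153 168 190 212 222 225 224 224 223]
 [225 225 223 217 186 146 114 102 115 152 190 218 223 225 224 225]
 [226 224 223 210 166 113  76  68  77 112 169 209 223 224 226 224]
 [224 224 224 209 164 108  68  64  69 110 167 211 223 225 225 225]
 [224 224 223 214 182 128  92  80  90 128 183 216 223 226 225 224]
 [224 224 223 222 206 169 139 122 130 164 205 221 223 224 224 224]
 [225 224 223 223 220 208 189 175 180 201 219 224 224 225 224 224]
 [224 225 224 224 224 222 219 211 215 221 224 224 224 226 225 226]
 [225 224 224 224 224 224 223 222 224 224 224 224 224 224 223 223]
 [222 225 224 224 224 224 225 224 224 224 224 224 225 225 223 219]]
216.00896445131374 193.80123647604327 [0.48901377 0.17996922 0.075     ] [0.48954984 0.1804511  0.071     ]
pix scale m 0.002731710375891342
((0.4888215661048889, 0.1801273226737976), 0.032266877591609955) 0.07401370064762913 [0.4887876  0.18025273]
((0.49222639203071594, 0.17734377086162567), 0.033542171120643616) 0.0753124430090577 [0.4926592  0.17761132]
```

View pics/e.png

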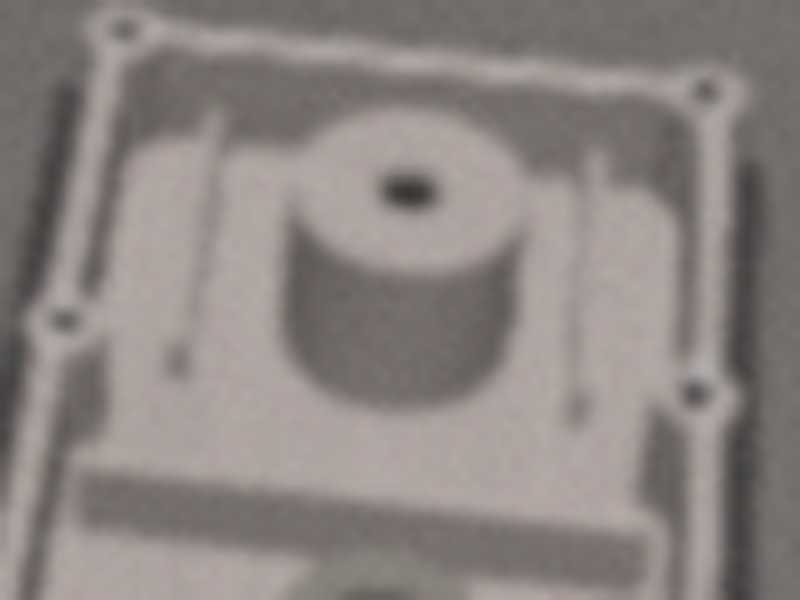

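The close crops confirm it. The middle pin is grey, the tallest, and about 16 mm across, with its top at crop (440,263). The hole is the dark spot at (315,293) in the top crop and (410,191) in the scene crop. The two cameras disagree by about 3–4 mm, so I'll average them and grip the dowel twice, first along x and then along y, to centre it on the TCP. First I'll go round the base.

Emit:
{"api": "move_arm", "payload": {
  "steps": [
    {"claw": 0.1, "travel": [330, -406, 0], "turn": [0, 0, -1.327]},
    {"claw": 0.1, "travel": [330, -406, 0], "turn": [0, 0, -1.327]},
    {"claw": 0.1, "travel": [330, -406, 0], "turn": [0, 0, -1.327]},
    {"claw": 0.1, "travel": [330, -406, 0], "turn": [0, 0, -1.327]},
    {"claw": 0.1, "travel": [330, -406, 0], "turn": [0, 0, -1.327]},
    {"claw": 0.1, "travel": [330, -406, 0], "turn": [0, 0, -1.327]},
    {"claw": 0.1, "travel": [330, -406, 0], "turn": [0, 0, -1.327]},
    {"claw": 0.1, "travel": [330, -406, 0], "turn": [0, 0, -1.327]},
    {"claw": 0.1, "travel": [330, -406, 0], "turn": [0, 0, -1.327]},
    {"claw": 0.1, "travel": [330, -406, 0], "turn": [0, 0, -1.327]},
    {"claw": 0.1, "travel": [330, -406, 0], "turn": [0, 0, -1.327]},
    {"claw": 0.1, "travel": [330, -406, 0], "turn": [0, 0, -1.327]}
  ]
}}

```text
time_s: 1.3
ee_pos: [0.4823, 0.198, 0.1972]
eef_rot: [-2.225, -2.217, 0.002]
force: [-0.1, 0.1, -0.6]
opening: 0.0428
```

Emit:
{"api": "move_arm", "payload": {
  "steps": [
    {"claw": 0.1, "travel": [5, -462, 0], "turn": [0, 0, 0]},
    {"claw": 0.1, "travel": [5, -462, 0], "turn": [0, 0, 0]},
    {"claw": 0.1, "travel": [5, -462, 0], "turn": [0, 0, 0]},
    {"claw": 0.1, "travel": [5, -462, 0], "turn": [0, 0, 0]},
    {"claw": 0.1, "travel": [5, -462, 0], "turn": [0, 0, 0]},
    {"claw": 0.1, "travel": [5, -462, 0], "turn": [0, 0, 0]},
    {"claw": 0.1, "travel": [5, -462, 0], "turn": [0, 0, 0]},
    {"claw": 0.1, "travel": [5, -462, 0], "turn": [0, 0, 0]},
    {"claw": 0.1, "travel": [5, -462, 0], "turn": [0, 0, 0]},
    {"claw": 0.1, "travel": [5, -462, 0], "turn": [0, 0, 0]},
    {"claw": 0.1, "travel": [5, -462, 0], "turn": [0, 0, 0]},
    {"claw": 0.1, "travel": [5, -462, 0], "turn": [0, 0, 0]}
  ]
}}

```text
time_s: 2.5
ee_pos: [0.4872, -0.2625, 0.197]
eef_rot: [-2.224, -2.216, 0.001]
force: [0.4, -0.3, 1.0]
opening: 0.0431
```

Hovering over the dowel. One look from both cameras before going down.

```bash
python3 - <<'E'
from h import *
s=cam('scene')
cv2.imwrite('pics/s1.png',cv2.resize(s['frame'][150:270,60:220,::-1],(800,600),interpolation=cv2.INTER_CUBIC))
E
```

```text
(no output)
```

View pics/s1.png

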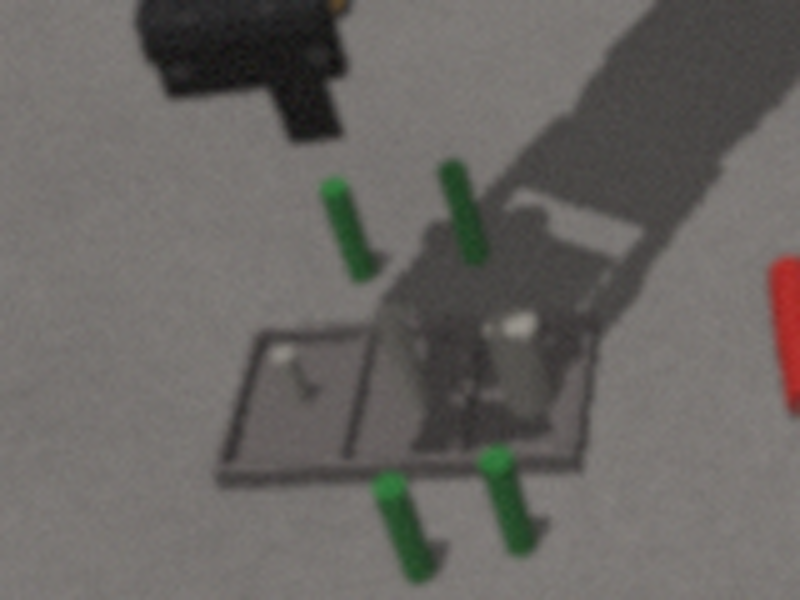

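The fingers, tips near crop (315,135), are above the tray with the dowel at (400,340). It's clear to descend.

Emit:
{"api": "move_arm", "payload": {
  "steps": [
    {"claw": 0.1, "travel": [0, -1.5, -40], "turn": [0, 0, 0]},
    {"claw": 0.1, "travel": [0, -1.5, -80], "turn": [0, 0, 0]},
    {"claw": 0.1, "travel": [0, -1.5, -110], "turn": [0, 0, 0]},
    {"claw": 0.1, "travel": [0, -1.5, -130], "turn": [0, 0, 0]},
    {"claw": 0.1, "travel": [0, -1.5, -145], "turn": [0, 0, 0]},
    {"claw": 0.1, "travel": [0, -1.5, -145], "turn": [0, 0, 0]},
    {"claw": 0.3, "travel": [0, -1.5, -145], "turn": [0, 0, 0]},
    {"claw": 0.5, "travel": [0, -1.5, -145], "turn": [0, 0, 0]},
    {"claw": 0.6, "travel": [0, -1.5, -145], "turn": [0, 0, 0]},
    {"claw": 0.66, "travel": [0, -1.5, -145], "turn": [0, 0, 0]},
    {"claw": 0.72, "travel": [0, -1.5, -145], "turn": [0, 0, 0]},
    {"claw": 0.72, "travel": [0, -1.5, -145], "turn": [0, 0, 0]}
  ]
}}

```text
time_s: 3.75
ee_pos: [0.4875, -0.2639, 0.0526]
eef_rot: [-2.224, -2.218, 0.001]
force: [0.4, 0.7, 5.1]
opening: 0.0138
```

The opening is 13.8 mm, less than the dowel's 16 mm. I'll look before doing anything more.

```bash
python3 - <<'E'
from h import *
s=cam('scene');t=cam('top')
a=cv2.resize(s['frame'][180:270,80:200,::-1],(800,600),interpolation=cv2.INTER_CUBIC)
cv2.imwrite('pics/s2.png',a)
cv2.imwrite('pics/t2.png',cv2.resize(t['frame'][150:240,320:440,::-1],(800,600),interpolation=cv2.INTER_CUBIC))
print(robot.get_state()['force'],robot.get_state()['opening'])
E
```

```text
[0.51708441 0.49967835 5.78660131] 0.0141465130772904
```

View pics/s2.png

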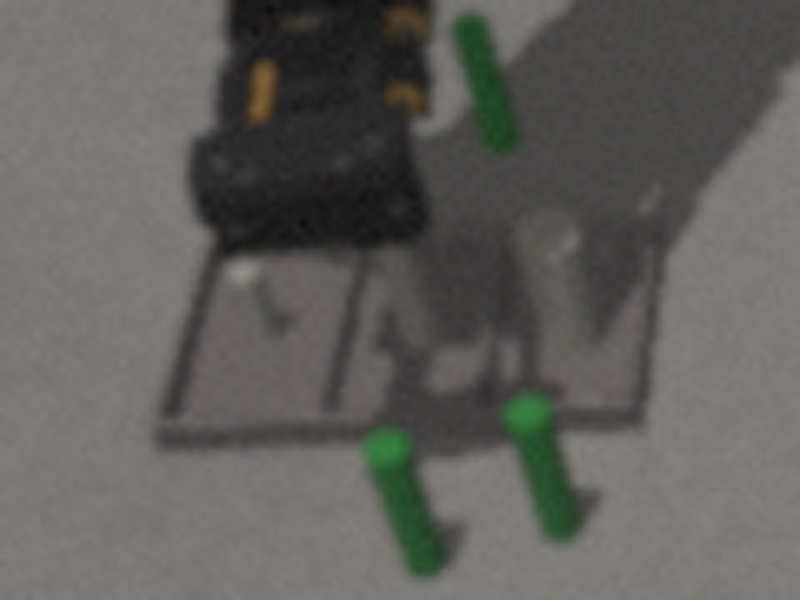

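View pics/t2.png

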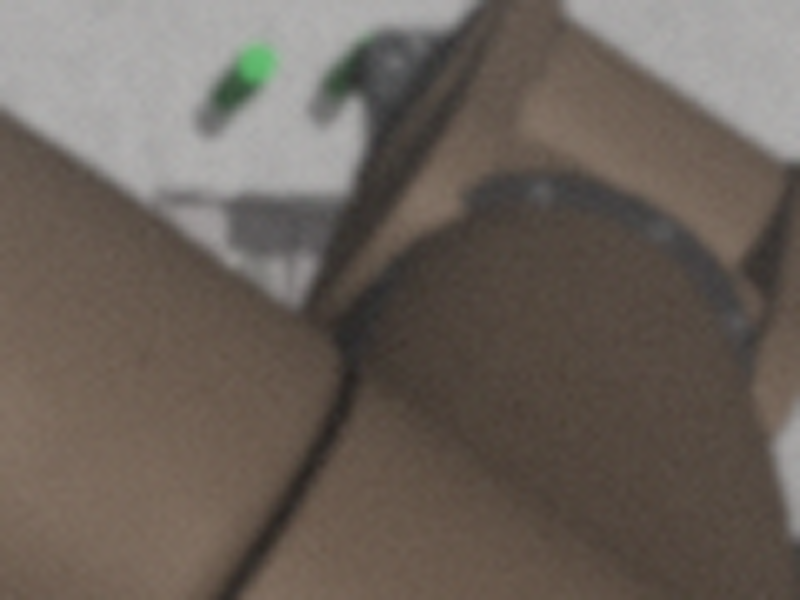

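```bash
python3 - <<'E'
from h import *
s=load('scene'); 
def proj(c,p):
    q=np.linalg.inv(c['pose'])@np.array([*p,1]); return q[0]/q[2]*f(c)+c['cx'],q[1]/q[2]*f(c)+c['cy']
cr=lambda p:((p[0]-80)*6.667,(p[1]-180)*6.667)
for p in [(.4875,-.2639,.0526),(.4875,-.2639,.035),(.4875,-.2639,.004),(.5775,-.2264,.113),(.5775,-.3014,.113)]: print(p,cr(proj(s,p)))
W=pts(s)
for (x,y) in [(410,290),(420,330),(310,200),(250,160),(400,160),(330,240),(560,250)]:
    u,v=int(80+x/6.667),int(180+y/6.667); print((x,y),W[v,u].round(3))
E
```

```text
(0.4875, -0.2639, 0.0526) (np.float64(397.16174121623726), np.float64(251.29007963678166))
(0.4875, -0.2639, 0.035) (np.float64(407.37393514878534), np.float64(281.27347392497876))
(0.4875, -0.2639, 0.004) (np.float64(424.7561603656811), np.float64(332.30835592260235))
(0.5775, -0.2264, 0.113) (np.float64(462.0787487275821), np.float64(308.61462046059154))
(0.5775, -0.3014, 0.113) (np.float64(239.08140676759623), np.float64(342.09049069313977))
(410, 290) [ 0.497 -0.262  0.042]
(420, 330) [ 0.496 -0.265  0.018]
(310, 200) [ 0.576 -0.263  0.178]
(250, 160) [ 0.567 -0.279  0.191]
(400, 160) [ 0.573 -0.233  0.188]
(330, 240) [ 0.57  -0.263  0.152]
(560, 250) [ 0.507 -0.203  0.063]
```

```bash
python3 - <<'E'
from h import *
s=load('scene'); 
a=s['frame'][205:240,128:158].astype(float); a=np.clip((a-20)*2.2,0,255).astype(np.uint8)
cv2.imwrite('pics/s3.png',cv2.resize(a[...,::-1],(514,600),interpolation=cv2.INTER_CUBIC))
W=pts(s)
for v in range(208,236,2): print(v,[tuple(W[v,u].round(3)) for u in (138,140,142,144,146)])
E
```

```text
208 [(np.float64(0.576), np.float64(-0.238), np.float64(0.176)), (np.float64(0.577), np.float64(-0.234), np.float64(0.175)), (np.float64(0.575), np.float64(-0.23), np.float64(0.173)), (np.float64(0.401), np.float64(-0.266), np.float64(-0.001)), (np.float64(0.404), np.float64(-0.26), np.float64(0.001))]
210 [(np.float64(0.57), np.float64(-0.241), np.float64(0.164)), (np.float64(0.569), np.float64(-0.237), np.float64(0.162)), (np.float64(0.571), np.float64(-0.232), np.float64(0.163)), (np.float64(0.412), np.float64(-0.265), np.float64(0.002)), (np.float64(0.414), np.float64(-0.259), np.float64(0.003))]
212 [(np.float64(0.57), np.float64(-0.242), np.float64(0.157)), (np.float64(0.566), np.float64(-0.239), np.float64(0.152)), (np.float64(0.573), np.float64(-0.233), np.float64(0.158)), (np.float64(0.566), np.float64(-0.231), np.float64(0.151)), (np.float64(0.421), np.float64(-0.259), np.float64(0.002))]
214 [(np.float64(0.57), np.float64(-0.244), np.float64(0.15)), (np.float64(0.568), np.float64(-0.24), np.float64(0.148)), (np.float64(0.572), np.float64(-0.235), np.float64(0.151)), (np.fl
[... 2451 characters left out ...]
64(-0.262), np.float64(0.01)), (np.float64(0.492), np.float64(-0.257), np.float64(0.007))]
232 [(np.float64(0.494), np.float64(-0.278), np.float64(0.006)), (np.float64(0.495), np.float64(-0.273), np.float64(0.006)), (np.float64(0.497), np.float64(-0.268), np.float64(0.007)), (np.float64(0.494), np.float64(-0.263), np.float64(0.002)), (np.float64(0.498), np.float64(-0.257), np.float64(0.006))]
234 [(np.float64(0.499), np.float64(-0.279), np.float64(0.004)), (np.float64(0.501), np.float64(-0.273), np.float64(0.005)), (np.float64(0.502), np.float64(-0.268), np.float64(0.005)), (np.float64(0.505), np.float64(-0.262), np.float64(0.007)), (np.float64(0.506), np.float64(-0.257), np.float64(0.007))]
```

View pics/s3.png

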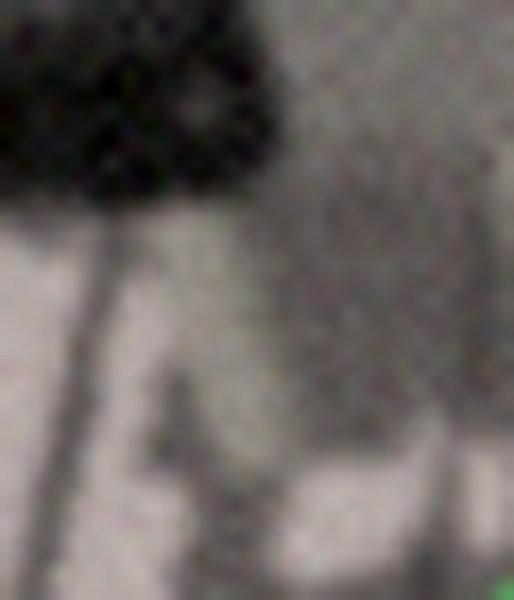

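Emit:
{"api": "move_arm", "payload": {
  "steps": [
    {"claw": 1.0, "travel": [0, 0, 0], "turn": [0, 0, 0]},
    {"claw": 1.0, "travel": [0, 0, 0], "turn": [0, 0, 0]},
    {"claw": 1.0, "travel": [0, 0, 0], "turn": [0, 0, 0]}
  ]
}}

```text
time_s: 4.15
ee_pos: [0.4876, -0.2639, 0.0526]
eef_rot: [-2.224, -2.218, 0.001]
force: [-0.4, -0.3, 3.8]
opening: 0.0143
```

```bash
python3 - <<'E'
from h import *
s=cam('scene'); 
def proj(c,p):
    q=np.linalg.inv(c['pose'])@np.array([*p,1]); return q[0]/q[2]*f(c)+c['cx'],q[1]/q[2]*f(c)+c['cy']
for p in [(.520,-.2625,.18),(.508,-.2625,.18),(.508,-.2625,.2),(.508,-.2625,.22),(.487,-.2625,.18)]:
    u,v=proj(s,p); print(p,(u-60)*5,(v-150)*5)
print(robot.get_state())
cv2.imwrite('pics/s4.png',cv2.resize(s['frame'][100:250,60:260,::-1],(800,600),interpolation=cv2.INTER_CUBIC))
E
```

```text
(0.52, -0.2625, 0.18) 335.94213462823546 203.9892913955994
(0.508, -0.2625, 0.18) 337.14706376559377 186.23499908130967
(0.508, -0.2625, 0.2) 326.14504262914465 154.35626111243508
(0.508, -0.2625, 0.22) 314.77888149786634 121.42241487434518
(0.487, -0.2625, 0.18) 339.2014567394426 155.96409579308315
{'time_s': 4.2, 'joint_positions': array([-6.14965286e-01,  5.84099994e-01,  1.87103616e+00, -1.02103449e-03,
        6.87118387e-01, -6.11590211e-01]), 'joint_velocities': array([ 0.00157939, -0.00056686,  0.00064993, -0.00085434,  0.00066642,
        0.00013443]), 'joint_efforts': array([-1.05607387e-02, -5.66030931e+01, -1.63740975e+01,  4.12435981e-02,
       -3.90185713e-03, -9.21672859e-05]), 'ee_pos': array([ 0.48760052, -0.26395682,  0.05262385]), 'eef_rot': array([-2.22392805e+00, -2.21818545e+00,  1.17976428e-03]), 'force': array([0.80991359, 0.87923935, 3.03694727]), 'wrist_torque': array([-0.05567936,  0.1223045 ,  0.04007844]), 'opening': 0.014277581888237125}
```

View pics/s4.png

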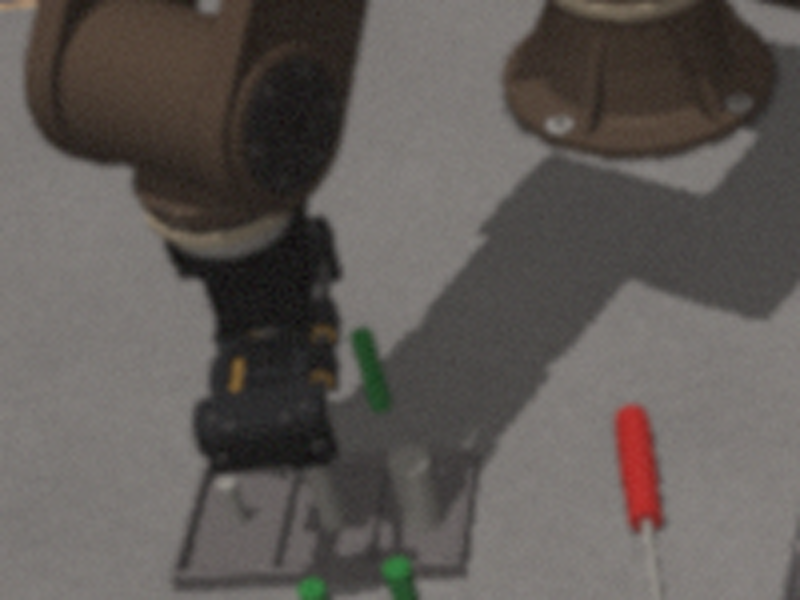

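The grip holds on something at 14.3 mm, but the fingertips look about 30 mm higher in the image than the TCP predicts. I'll open, lift, turn the jaws along y and look at the fingers in clear view.

Emit:
{"api": "move_arm", "payload": {
  "steps": [
    {"claw": 0.1, "travel": [0, 0, 0], "turn": [0, 0, 0]},
    {"claw": 0.1, "travel": [0, 0, 0], "turn": [0, 0, 0]},
    {"claw": 0.1, "travel": [0, 0, 0], "turn": [0, 0, 0]},
    {"claw": 0.1, "travel": [0, 0, 40], "turn": [0, 0, 0]},
    {"claw": 0.1, "travel": [0, 0, 80], "turn": [0, 0, 0.15]},
    {"claw": 0.1, "travel": [0, 0, 100], "turn": [0, 0, 1.571]},
    {"claw": 0.1, "travel": [0, 0, 100], "turn": [0, 0, 1.571]},
    {"claw": 0.1, "travel": [0, 0, 100], "turn": [0, 0, 1.571]},
    {"claw": 0.1, "travel": [0, 0, 100], "turn": [0, 0, 1.571]},
    {"claw": 0.1, "travel": [0, 0, 100], "turn": [0, 0, 1.571]},
    {"claw": 0.1, "travel": [0, 0, 100], "turn": [0, 0, 1.571]},
    {"claw": 0.1, "travel": [0, 0, 100], "turn": [0, 0, 1.571]}
  ]
}}

```text
time_s: 5.4
ee_pos: [0.4875, -0.2639, 0.1525]
eef_rot: [-0.574, -3.088, 0.001]
force: [0.1, -0.1, -0.0]
opening: 0.0429
```

Emit:
{"api": "move_arm", "payload": {
  "steps": [
    {"claw": 0.1, "travel": [0, 0, 0], "turn": [0, 0, 0.5]},
    {"claw": 0.1, "travel": [0, 0, 0], "turn": [0, 0, 0.5]},
    {"claw": 0.1, "travel": [0, 0, 0], "turn": [0, 0, 0.5]},
    {"claw": 0.1, "travel": [0, 0, 0], "turn": [0, 0, 0.5]}
  ]
}}

```text
time_s: 5.8
ee_pos: [0.4874, -0.2638, 0.1523]
eef_rot: [0.217, -3.134, 0.001]
force: [-0.5, -0.5, -1.3]
opening: 0.0429
```

```bash
python3 - <<'E'
from h import *
s=cam('scene'); 
a=s['frame'][130:250,80:240].astype(float); a=np.clip(a*1.6,0,255).astype(np.uint8)
cv2.imwrite('pics/s5.png',cv2.resize(a[...,::-1],(800,600),interpolation=cv2.INTER_CUBIC))
E
```

```text
(no output)
```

View pics/s5.png

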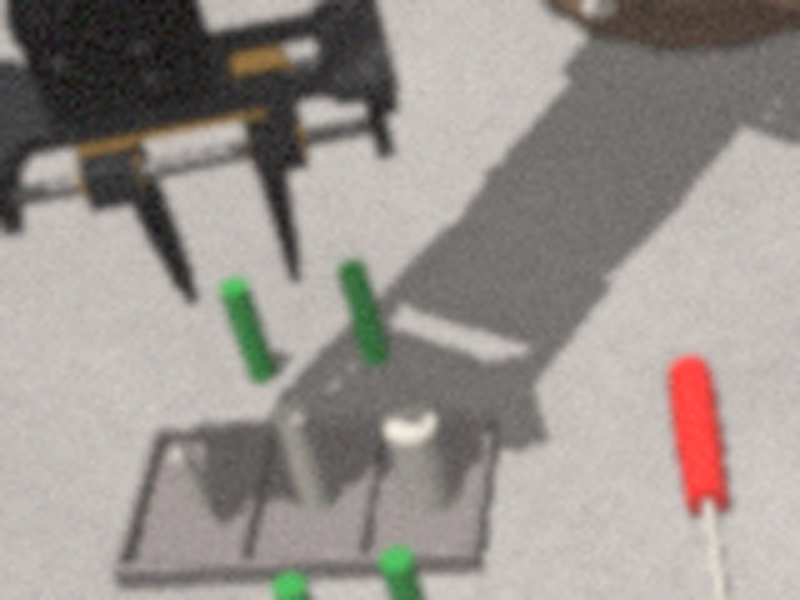

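```bash
python3 - <<'E'
from h import *
s=load('scene'); 
def proj(c,p):
    q=np.linalg.inv(c['pose'])@np.array([*p,1]); return q[0]/q[2]*f(c)+c['cx'],q[1]/q[2]*f(c)+c['cy']
for p in [(.4874,-.2638,.1523),(.4874,-.2638,.1353),(.4846,-.243,.1353),(.4902,-.285,.1353)]:
    u,v=proj(s,p); print(p,(u-80)*5,(v-130)*5)
W=pts(s)
for x,y in [(188,285),(175,260),(292,265),(285,235),(160,220),(110,180),(275,145),(60,190)]:
    print(x,y,W[130+y//5,80+x//5].round(3))
E
```

```text
(0.4874, -0.2638, 0.1523) 250.76842290784967 299.379425833955
(0.4874, -0.2638, 0.1353) 259.3398683504387 324.556218263064
(0.4846, -0.243, 0.1353) 303.35793988053183 314.5520112679809
(0.4902, -0.285, 0.1353) 214.0027562132319 334.78418968112135
188 285 [ 0.503 -0.286  0.181]
175 260 [ 0.503 -0.286  0.196]
292 265 [ 0.498 -0.239  0.179]
285 235 [ 0.495 -0.238  0.196]
160 220 [ 0.504 -0.286  0.222]
110 180 [ 0.526 -0.293  0.264]
275 145 [ 0.519 -0.225  0.267]
60 190 [ 0.527 -0.314  0.263]
```

The visible fingertips sit at z≈0.175 while the TCP is at 0.152, which contradicts the stated nose of 17 mm. Shutting the jaws in free air will show whether the earlier stall at 14.3 mm was the dowel.

Emit:
{"api": "move_arm", "payload": {
  "steps": [
    {"claw": 1.0, "travel": [0, 0, 0], "turn": [0, 0, -0.138]},
    {"claw": 1.0, "travel": [0, 0, 0], "turn": [0, 0, -0.138]},
    {"claw": 1.0, "travel": [0, 0, 0], "turn": [0, 0, -0.138]},
    {"claw": 1.0, "travel": [0, 0, 0], "turn": [0, 0, -0.138]},
    {"claw": 1.0, "travel": [0, 0, 0], "turn": [0, 0, -0.138]},
    {"claw": 1.0, "travel": [0, 0, 0], "turn": [0, 0, -0.138]}
  ]
}}

```text
time_s: 6.45
ee_pos: [0.4874, -0.2638, 0.1523]
eef_rot: [0.003, -3.141, 0.001]
force: [-0.6, -0.3, -0.2]
opening: 0.0023
```

```bash
python3 - <<'E'
from h import *
s=cam('scene'); 
a=s['frame'][130:250,80:240].astype(float); a=np.clip(a*1.6,0,255).astype(np.uint8)
cv2.imwrite('pics/s6.png',cv2.resize(a[...,::-1],(800,600),interpolation=cv2.INTER_CUBIC))
print(robot.get_state()['opening'])
E
```

```text
0.0012470593001209485
```

View pics/s6.png

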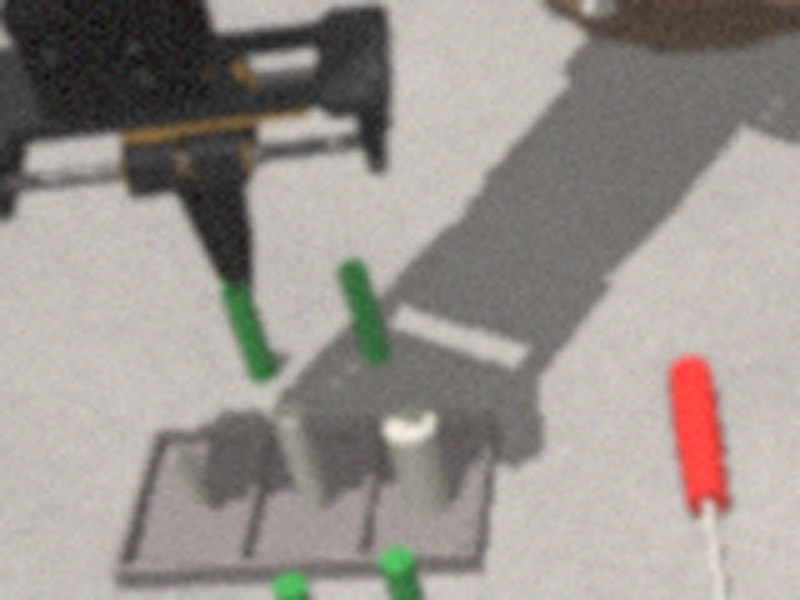

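The jaws shut to about 0 in air, so the earlier stall was the dowel. The open question is whether I held it deep or only by its rim. I'll go down again with jaws along y and a little lower (TCP 0.045, safe under either reading), then grip and look.

Emit:
{"api": "move_arm", "payload": {
  "steps": [
    {"claw": 0.1, "travel": [0, 0, 0], "turn": [0, 0, 0]},
    {"claw": 0.1, "travel": [0, 0, 0], "turn": [0, 0, 0]},
    {"claw": 0.1, "travel": [0, 0, -40], "turn": [0, 0, 0]},
    {"claw": 0.1, "travel": [0, 0, -80], "turn": [0, 0, 0]},
    {"claw": 0.1, "travel": [0, 0, -100], "turn": [0, 0, 0]},
    {"claw": 0.1, "travel": [0, 0, -107], "turn": [0, 0, 0]},
    {"claw": 0.1, "travel": [0, 0, -107], "turn": [0, 0, 0]},
    {"claw": 0.5, "travel": [0, 0, -107], "turn": [0, 0, 0]},
    {"claw": 0.8, "travel": [0, 0, -107], "turn": [0, 0, 0]},
    {"claw": 1.0, "travel": [0, 0, -107], "turn": [0, 0, 0]},
    {"claw": 1.0, "travel": [0, 0, -107], "turn": [0, 0, 0]},
    {"claw": 1.0, "travel": [0, 0, -107], "turn": [0, 0, 0]}
  ]
}}

```text
time_s: 7.7
ee_pos: [0.4876, -0.264, 0.0459]
eef_rot: [-0.003, 3.141, -0.002]
force: [-1.1, 0.9, 4.8]
opening: 0.0151
```

```bash
python3 - <<'E'
from h import *
s=cam('scene'); 
a=s['frame'][160:250,90:210].astype(float); a=np.clip(a*1.8,0,255).astype(np.uint8)
cv2.imwrite('pics/s7.png',cv2.resize(a[...,::-1],(800,600),interpolation=cv2.INTER_CUBIC))
print(robot.get_state()['opening'],robot.get_state()['force'])
E
```

```text
0.015197522922121221 [ 0.02976046 -0.07600564  6.73195202]
```

View pics/s7.png

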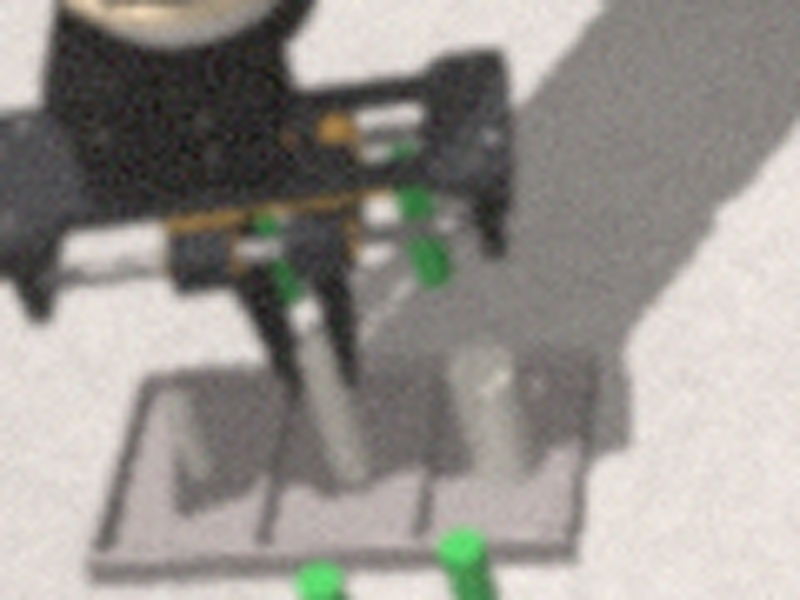

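Now the fingers clearly straddle the upper part of the dowel, with tips at about (290,385) and (350,385) and its top at (310,310). The grip is good, so I'll lift.

Emit:
{"api": "move_arm", "payload": {
  "steps": [
    {"claw": 1.0, "travel": [0, 0, 5], "turn": [0, 0, 0]},
    {"claw": 1.0, "travel": [0, 0, 15], "turn": [0, 0, 0]},
    {"claw": 1.0, "travel": [0, 0, 35], "turn": [0, 0, 0]},
    {"claw": 1.0, "travel": [0, 0, 65], "turn": [0, 0, 0]},
    {"claw": 1.0, "travel": [0, 0, 95], "turn": [0, 0, 0]},
    {"claw": 1.0, "travel": [0, 0, 110], "turn": [0, 0, 0]},
    {"claw": 1.0, "travel": [0, 0, 110], "turn": [0, 0, 0]},
    {"claw": 1.0, "travel": [0, 0, 110], "turn": [0, 0, 0]}
  ]
}}

```text
time_s: 8.55
ee_pos: [0.4874, -0.2638, 0.1558]
eef_rot: [-0.003, 3.141, -0.002]
force: [0.0, 0.6, -0.9]
opening: 0.0152
```

```bash
python3 - <<'E'
from h import *
s=cam('scene'); 
a=s['frame'][110:230,80:240].astype(float); a=np.clip(a*1.8,0,255).astype(np.uint8)
cv2.imwrite('pics/s8.png',cv2.resize(a[...,::-1],(800,600),interpolation=cv2.INTER_CUBIC))
print(robot.get_state()['opening'],robot.get_state()['force'],robot.get_state()['wrist_torque'])
def proj(c,p):
    q=np.linalg.inv(c['pose'])@np.array([*p,1]); return q[0]/q[2]*f(c)+c['cx'],q[1]/q[2]*f(c)+c['cy']
p=robot.get_state()['ee_pos']
for dz in (.03,0,-.017,-.042):
    u,v=proj(s,p+[0,0,dz]); print(dz,(u-80)*5,(v-110)*5)
E
```

```text
0.014897553772396646 [ 0.06536329 -0.26161193 -2.07870363] [0.0829378  0.02335153 0.0260059 ]
0.03 233.7558631106232 348.4697682112669
0 249.50727947118608 394.7579669326474
-0.017 258.1129973855416 420.0473232572742
-0.042 270.3705032853726 456.0680756729381
```

View pics/s8.png

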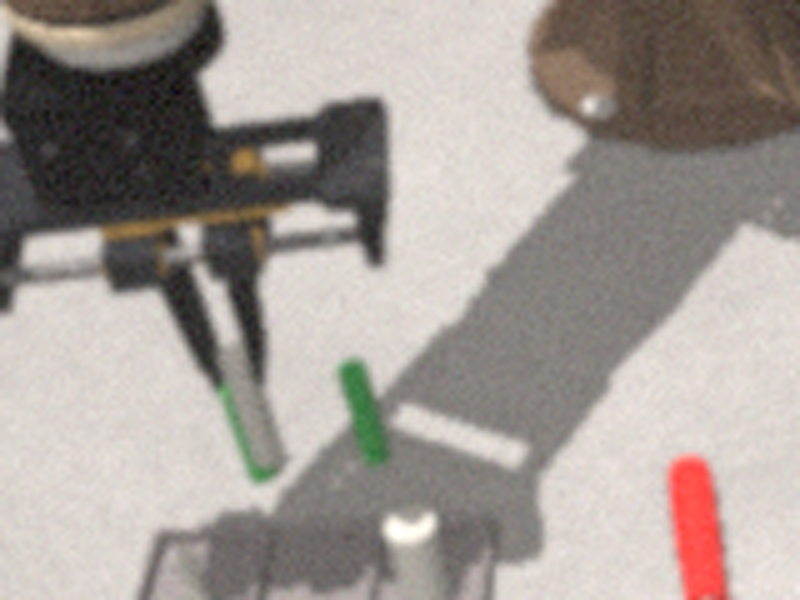

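The dowel is held upright, with its foot at crop (270,462) against (270,456) predicted for foot = TCP − 42 mm. Next I'll carry it to above the pillar.

Emit:
{"api": "move_arm", "payload": {
  "steps": [
    {"claw": 1.0, "travel": [3, 30, 5], "turn": [0, 0, 0]},
    {"claw": 1.0, "travel": [3, 75, 5], "turn": [0, 0, 0]},
    {"claw": 1.0, "travel": [3, 120, 5], "turn": [0, 0, 0]},
    {"claw": 1.0, "travel": [3, 165, 5], "turn": [0, 0, 0]},
    {"claw": 1.0, "travel": [3, 210, 5], "turn": [0, 0, 0]},
    {"claw": 1.0, "travel": [3, 255, 5], "turn": [0, 0, 0]},
    {"claw": 1.0, "travel": [3, 300, 5], "turn": [0, 0, 0]},
    {"claw": 1.0, "travel": [3, 345, 5], "turn": [0, 0, 0]},
    {"claw": 1.0, "travel": [3, 390, 5], "turn": [0, 0, 0]},
    {"claw": 1.0, "travel": [3, 425, 5], "turn": [0, 0, 0]},
    {"claw": 1.0, "travel": [3, 443, 5], "turn": [0, 0, 0]},
    {"claw": 1.0, "travel": [3, 443, 5], "turn": [0, 0, 0]}
  ]
}}

```text
time_s: 9.8
ee_pos: [0.4895, 0.1811, 0.159]
eef_rot: [0.007, -3.139, 0.001]
force: [-0.3, -0.2, -2.1]
opening: 0.0148
```

Emit:
{"api": "move_arm", "payload": {
  "steps": [
    {"claw": 1.0, "travel": [0, 0, -15], "turn": [0, 0, 0]},
    {"claw": 1.0, "travel": [0, 0, -30], "turn": [0, 0, 0]},
    {"claw": 1.0, "travel": [0, 0, -30], "turn": [0, 0, 0]},
    {"claw": 1.0, "travel": [0, 0, -30], "turn": [0, 0, 0]}
  ]
}}

```text
time_s: 10.2
ee_pos: [0.4894, 0.1804, 0.1287]
eef_rot: [0.006, -3.138, 0.002]
force: [0.3, -0.3, -1.0]
opening: 0.0149
```

```bash
python3 - <<'E'
from h import *
s=cam('scene'); t=cam('top'); st=robot.get_state()
p=st['ee_pos']; print(p,st['eef_rot'],st['force'],st['opening'])
def proj(c,p):
    q=np.linalg.inv(c['pose'])@np.array([*p,1]); return q[0]/q[2]*f(c)+c['cx'],q[1]/q[2]*f(c)+c['cy']
a=s['frame'][160:220,265:345].astype(float); a=np.clip(a*1.4,0,255).astype(np.uint8)
cv2.imwrite('pics/s9.png',cv2.resize(a[...,::-1],(800,600),interpolation=cv2.INTER_CUBIC))
for dz in (.028,0,-.042):
    u,v=proj(s,p+[0,0,dz]); print(dz,(u-265+.5)*10-.5,(v-160+.5)*10-.5)
cv2.imwrite('pics/t9.png',cv2.resize(t['frame'][150:240,165:285,::-1],(800,600),interpolation=cv2.INTER_CUBIC))
E
```

```text
[0.48984314 0.18071124 0.12942149] [ 6.07432690e-03 -3.13952074e+00  1.21723066e-03] [-0.78255239  0.32626275 -1.09856372] 0.015061432852774847
0.028 446.6616411622483 50.91629144463195
0 437.3713185014459 133.46446329882195
-0.042 424.1099195973227 251.2972098818089
```

View pics/s9.png

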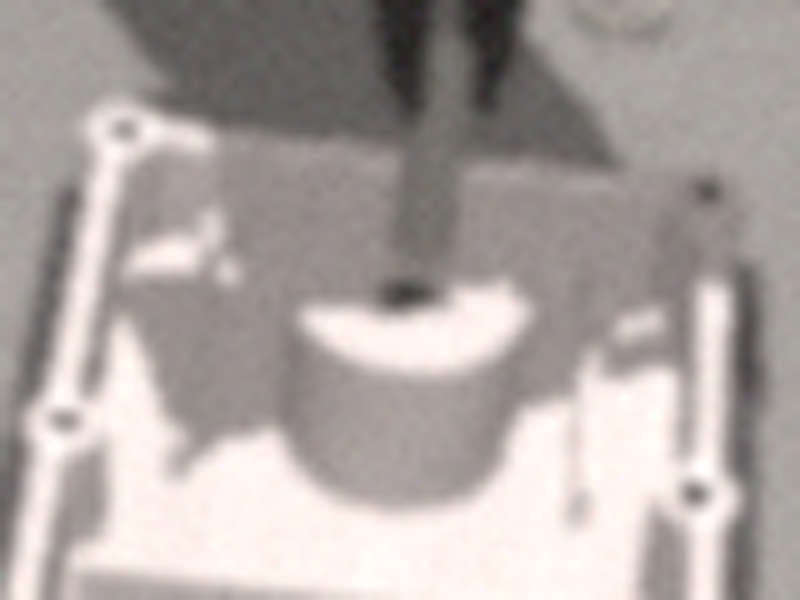

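View pics/t9.png

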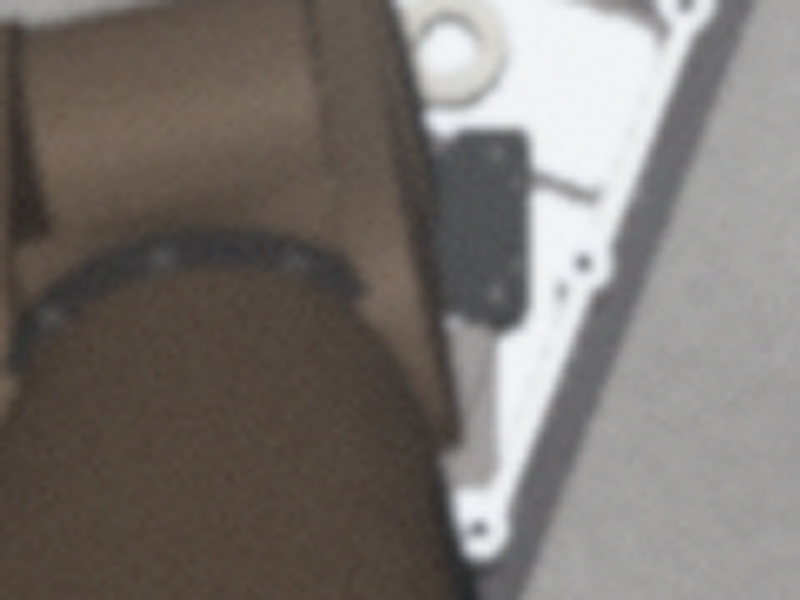

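```bash
python3 - <<'E'
from h import *
s=load('scene'); p=np.array([0.4898,0.1807,0.1294])
def proj(c,p):
    q=np.linalg.inv(c['pose'])@np.array([*p,1]); return q[0]/q[2]*f(c)+c['cx'],q[1]/q[2]*f(c)+c['cy']
def ray(c,u,v,z):
    d=c['pose'][:3,:3]@np.array([(u-c['cx'])/f(c),(v-c['cy'])/f(c),1]);o=c['pose'][:3,3]
    return o+d*(z-o[2])/d[2]
def cr(x,y): return (265+(x+.5)/10-.5,160+(y+.5)/10-.5)
print('hole',ray(s,*cr(410,291),.075), 'at .073',ray(s,*cr(410,291),.073))
g=cv2.cvtColor(s['frame'],cv2.COLOR_RGB2GRAY).astype(int)
for v in range(172,192): print(v,g[v,298:320], 'pred axis u', round(proj(s,p+[0,0,.0])[0]+(v-proj(s,p)[1])*((proj(s,p-[0,0,.042])[0]-proj(s,p)[0])/(proj(s,p-[0,0,.042])[1]-proj(s,p)[1])),2))
E
```

```text
hole [0.49158967 0.17731238 0.075     ] at .073 [0.48961643 0.17804982 0.073     ]
172 [73 69 67 72 72 71 68 62 64 78 81 85 77 75 69 68 69 71 71 70 71 71] pred axis u 308.38
173 [81 84 78 75 74 70 71 71 74 81 82 80 78 74 68 66 69 72 68 71 71 68] pred axis u 308.27
174 [103  99  94  93  88  85  82  76  78  80  81  83  78  73  75  72  71  69
  67  70  75  72] pred axis u 308.15
175 [108 106 107 102 100 103  97  85  80  82  87  84  80  83  83  82  82  81
  77  84  83  79] pred axis u 308.04
176 [106 105 108 112 113 110 104  84  80  80  83  81  89  92  98 103 104 101
 101 106 100  94] pred axis u 307.93
177 [106 100 105 107 107 107 100  83  80  82  83  84  88 104 112 116 113 114
 117 111 109 104] pred axis u 307.82
178 [ 99 107 104 103 103 102  94  81  79  82  81  85  89 102 106 107 110 111
 109 110 109 108] pred axis u 307.7
179 [105 105 104 107 104  95  90  81  81  80  85  82  91 102 103 104 106 104
 104 102 103 104] pred axis u 307.59
180 [104 107 104 102 104 102  91  81  81  87  80  84  86 102 105 106 105 103
 103 105 104 103] pred axis u 307.48
181 [104 102 103 102 102  98  90  78  
[... 514 characters left out ...]
red axis u 306.92
186 [105 105 104 103 102  99  96  90  93  88  92  94  99 104 102 105 108 104
 107 106 105 106] pred axis u 306.8
187 [105 101 106 101 103  95  92  87  86  89  95 100 106 108 106 107 114 117
 109 103 103 107] pred axis u 306.69
188 [104 104 107 101  95  80  68  62  68  76  91 104 123 130 127 131 138 142
 120 107 103 106] pred axis u 306.58
189 [107 106 105 104  93  72  58  47  53  64  87 114 145 160 163 163 163 160
 137 119 106 103] pred axis u 306.47
190 [128 131 129 122 108  88  72  76  87 101 115 131 153 171 179 176 176 174
 160 140 117 106] pred axis u 306.35
191 [165 165 162 155 139 128 125 125 142 151 157 159 169 172 175 178 178 175
 166 146 120 104] pred axis u 306.24
```

Dowel and hole compared in the scene crop: the dowel axis, extended to the pillar top, lies about 2 mm to +y of the hole (hole at (410,291), axis at about u=418). With the camera average I'll aim at (0.4905, 0.1785), then go down to 3 mm above the pillar.

Emit:
{"api": "move_arm", "payload": {
  "steps": [
    {"claw": 1.0, "travel": [0.7, -2.2, -4], "turn": [0, 0, 0]},
    {"claw": 1.0, "travel": [0.7, -2.2, -8], "turn": [0, 0, 0]},
    {"claw": 1.0, "travel": [0.7, -2.2, -9], "turn": [0, 0, 0]},
    {"claw": 1.0, "travel": [0.7, -2.2, -9], "turn": [0, 0, 0]},
    {"claw": 1.0, "travel": [0.7, -2.2, -9], "turn": [0, 0, 0]}
  ]
}}

```text
time_s: 10.8
ee_pos: [0.4906, 0.1786, 0.1205]
eef_rot: [0.006, -3.14, 0.001]
force: [0.6, 0.0, -1.3]
opening: 0.0152
```

```bash
python3 - <<'E'
from h import *
for i in range(3):
    robot.get_state(); st=robot.get_state(); print(st['time_s'],st['ee_pos'],st['force'],st['wrist_torque'])
E
```

```text
10.8 [0.49055823 0.1785576  0.12045965] [ 0.60474361  0.04116608 -1.3099398 ] [ 0.01943106 -0.0200211  -0.02384504]
10.8 [0.49055823 0.1785576  0.12045965] [ 0.60474361  0.04116608 -1.3099398 ] [ 0.01943106 -0.0200211  -0.02384504]
10.8 [0.49055823 0.1785576  0.12045965] [ 0.60474361  0.04116608 -1.3099398 ] [ 0.01943106 -0.0200211  -0.02384504]
```

Emit:
{"api": "move_arm", "payload": {
  "steps": [
    {"claw": 1.0, "travel": [0, 0, -0.7], "turn": [0, 0, 0]},
    {"claw": 1.0, "travel": [0, 0, -1.4], "turn": [0, 0, 0]},
    {"claw": 1.0, "travel": [0, 0, -2], "turn": [0, 0, 0]},
    {"claw": 1.0, "travel": [0, 0, -2], "turn": [0, 0, 0]}
  ]
}}

```text
time_s: 11.2
ee_pos: [0.4905, 0.1786, 0.1184]
eef_rot: [0.006, -3.139, 0.001]
force: [-1.0, -0.2, -2.3]
opening: 0.0151
```

Emit:
{"api": "move_arm", "payload": {
  "steps": [
    {"claw": 1.0, "travel": [0, 0, -0.5], "turn": [0, 0, 0]},
    {"claw": 1.0, "travel": [0, 0, -1], "turn": [0, 0, 0]},
    {"claw": 1.0, "travel": [0, 0, -1], "turn": [0, 0, 0]}
  ]
}}

```text
time_s: 11.5
ee_pos: [0.4905, 0.1786, 0.1173]
eef_rot: [0.006, -3.139, 0.001]
force: [-0.1, -0.6, -0.9]
opening: 0.0152
```

Emit:
{"api": "move_arm", "payload": {
  "steps": [
    {"claw": 1.0, "travel": [0, 0, -0.5], "turn": [0, 0, 0]},
    {"claw": 1.0, "travel": [0, 0, -0.5], "turn": [0, 0, 0]}
  ]
}}

```text
time_s: 11.7
ee_pos: [0.4905, 0.1785, 0.1168]
eef_rot: [0.006, -3.139, 0.001]
force: [-0.2, -0.6, -1.7]
opening: 0.0145
```

Emit:
{"api": "move_arm", "payload": {
  "steps": [
    {"claw": 1.0, "travel": [0, 0, -0.5], "turn": [0, 0, 0]},
    {"claw": 1.0, "travel": [0, 0, -0.5], "turn": [0, 0, 0]}
  ]
}}

```text
time_s: 11.9
ee_pos: [0.4904, 0.1785, 0.1162]
eef_rot: [0.006, -3.139, 0.001]
force: [0.4, 0.1, -1.8]
opening: 0.0148
```

Emit:
{"api": "move_arm", "payload": {
  "steps": [
    {"claw": 1.0, "travel": [0, 0, -0.5], "turn": [0, 0, 0]},
    {"claw": 1.0, "travel": [0, 0, -0.5], "turn": [0, 0, 0]}
  ]
}}

```text
time_s: 12.1
ee_pos: [0.4904, 0.1786, 0.1156]
eef_rot: [0.006, -3.139, 0.001]
force: [-0.4, -0.1, -1.2]
opening: 0.0149
```

Emit:
{"api": "move_arm", "payload": {
  "steps": [
    {"claw": 1.0, "travel": [0, 0, -0.5], "turn": [0, 0, 0]},
    {"claw": 1.0, "travel": [0, 0, -0.5], "turn": [0, 0, 0]}
  ]
}}

```text
time_s: 12.3
ee_pos: [0.4903, 0.1785, 0.115]
eef_rot: [0.006, -3.139, 0.001]
force: [0.1, 0.3, -1.9]
opening: 0.0147
```

No contact at a nominal foot height of 0.073, below the face at 0.075, so it may already be in the hole. I'll keep going slowly.

Emit:
{"api": "move_arm", "payload": {
  "steps": [
    {"claw": 1.0, "travel": [0, 0, -0.5], "turn": [0, 0, 0]},
    {"claw": 1.0, "travel": [0, 0, -0.5], "turn": [0, 0, 0]}
  ]
}}

```text
time_s: 12.5
ee_pos: [0.4904, 0.1785, 0.1145]
eef_rot: [0.006, -3.139, 0.001]
force: [-0.5, 0.1, -1.5]
opening: 0.0149
```

Emit:
{"api": "move_arm", "payload": {
  "steps": [
    {"claw": 1.0, "travel": [0, 0, -0.5], "turn": [0, 0, 0]},
    {"claw": 1.0, "travel": [0, 0, -0.5], "turn": [0, 0, 0]}
  ]
}}

```text
time_s: 12.7
ee_pos: [0.4903, 0.1785, 0.1139]
eef_rot: [0.006, -3.139, 0.002]
force: [0.5, 0.2, -1.1]
opening: 0.015
```

```bash
python3 - <<'E'
from h import *
s=cam('scene'); st=robot.get_state(); print(st['ee_pos'],st['force'],st['wrist_torque'])
a=s['frame'][160:220,265:345].astype(float); a=np.clip(a*1.4,0,255).astype(np.uint8)
cv2.imwrite('pics/s10.png',cv2.resize(a[...,::-1],(800,600),interpolation=cv2.INTER_CUBIC))
E
```

```text
[0.49034948 0.17850727 0.11396692] [-0.48081029 -0.30036756 -1.40395627] [ 0.08235229 -0.07469666 -0.00231223]
```

View pics/s10.png

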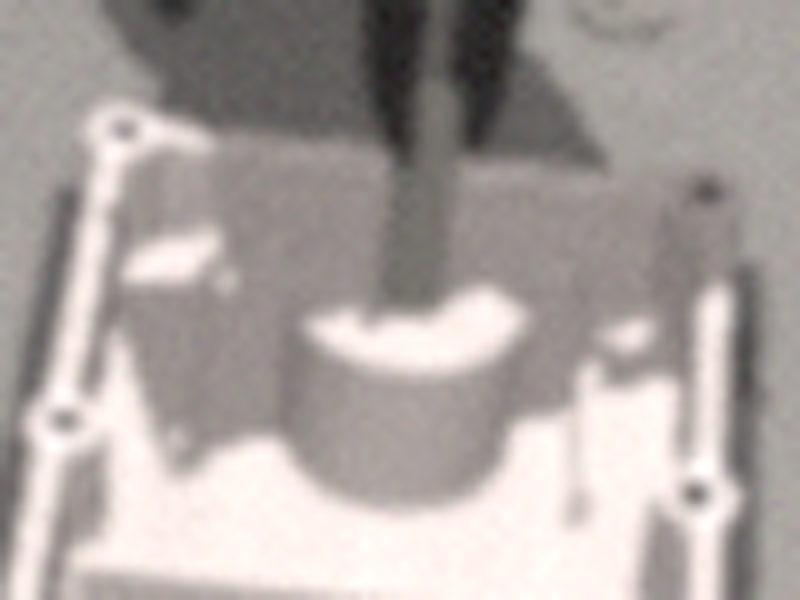

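The dowel's foot, lower edge at about (408,308), now covers the hole and seems to be entering it. Continuing down to the slug.

Emit:
{"api": "move_arm", "payload": {
  "steps": [
    {"claw": 1.0, "travel": [0, 0, -0.5], "turn": [0, 0, 0]},
    {"claw": 1.0, "travel": [0, 0, -0.5], "turn": [0, 0, 0]}
  ]
}}

```text
time_s: 12.95
ee_pos: [0.4903, 0.1785, 0.1134]
eef_rot: [0.006, -3.139, 0.002]
force: [-0.1, 0.4, -1.4]
opening: 0.0151
```

Emit:
{"api": "move_arm", "payload": {
  "steps": [
    {"claw": 1.0, "travel": [0, 0, -0.5], "turn": [0, 0, 0]},
    {"claw": 1.0, "travel": [0, 0, -0.5], "turn": [0, 0, 0]}
  ]
}}

```text
time_s: 13.15
ee_pos: [0.4904, 0.1785, 0.1129]
eef_rot: [0.006, -3.139, 0.001]
force: [-0.5, -0.9, -0.4]
opening: 0.0151
```

Emit:
{"api": "move_arm", "payload": {
  "steps": [
    {"claw": 1.0, "travel": [0, 0, -0.5], "turn": [0, 0, 0]},
    {"claw": 1.0, "travel": [0, 0, -0.5], "turn": [0, 0, 0]}
  ]
}}

```text
time_s: 13.35
ee_pos: [0.4907, 0.1786, 0.1128]
eef_rot: [0.006, -3.14, 0.001]
force: [-0.9, 0.0, 5.6]
opening: 0.015
```

Contact at TCP z = 0.1128, exactly where the slug's top should be (0.071 + 0.042), at about 7 N, which is the slug's drag. Now pressing straight down while watching lateral force.

Emit:
{"api": "move_arm", "payload": {
  "steps": [
    {"claw": 1.0, "travel": [0, 0, -0.5], "turn": [0, 0, 0]},
    {"claw": 1.0, "travel": [0, 0, -1], "turn": [0, 0, 0]},
    {"claw": 1.0, "travel": [0, 0, -1.5], "turn": [0, 0, 0]}
  ]
}}

```text
time_s: 13.65
ee_pos: [0.4909, 0.1786, 0.1117]
eef_rot: [0.006, -3.141, 0.001]
force: [-0.4, -1.0, 5.0]
opening: 0.0145
```

Emit:
{"api": "move_arm", "payload": {
  "steps": [
    {"claw": 1.0, "travel": [0, 0, -0.7], "turn": [0, 0, 0]},
    {"claw": 1.0, "travel": [0, 0, -1.4], "turn": [0, 0, 0]},
    {"claw": 1.0, "travel": [0, 0, -2], "turn": [0, 0, 0]}
  ]
}}

```text
time_s: 13.95
ee_pos: [0.4911, 0.1787, 0.11]
eef_rot: [0.006, -3.141, 0.001]
force: [-0.6, -1.7, 5.7]
opening: 0.0148
```

Emit:
{"api": "move_arm", "payload": {
  "steps": [
    {"claw": 1.0, "travel": [-0.3, -0.1, -0.7], "turn": [0, 0, 0]},
    {"claw": 1.0, "travel": [-0.3, -0.1, -1.4], "turn": [0, 0, 0]},
    {"claw": 1.0, "travel": [-0.3, -0.1, -2.1], "turn": [0, 0, 0]},
    {"claw": 1.0, "travel": [-0.3, -0.1, -2.8], "turn": [0, 0, 0]}
  ]
}}

```text
time_s: 14.35
ee_pos: [0.491, 0.1786, 0.1076]
eef_rot: [-0.006, 3.141, -0.0]
force: [0.3, -0.2, 5.5]
opening: 0.0152
```

Emit:
{"api": "move_arm", "payload": {
  "steps": [
    {"claw": 1.0, "travel": [-0.3, -0.2, -0.7], "turn": [0, 0, 0]},
    {"claw": 1.0, "travel": [-0.3, -0.2, -1.4], "turn": [0, 0, 0]},
    {"claw": 1.0, "travel": [-0.3, -0.2, -2.1], "turn": [0, 0, 0]},
    {"claw": 1.0, "travel": [-0.3, -0.2, -2.8], "turn": [0, 0, 0]}
  ]
}}

```text
time_s: 14.75
ee_pos: [0.491, 0.1785, 0.1052]
eef_rot: [-0.006, 3.14, -0.0]
force: [-1.6, -0.3, 6.9]
opening: 0.015
```

Emit:
{"api": "move_arm", "payload": {
  "steps": [
    {"claw": 1.0, "travel": [-0.2, 0, -0.8], "turn": [0, 0, 0]},
    {"claw": 1.0, "travel": [-0.2, 0, -1.6], "turn": [0, 0, 0]},
    {"claw": 1.0, "travel": [-0.2, 0, -2.4], "turn": [0, 0, 0]},
    {"claw": 1.0, "travel": [-0.2, 0, -3.2], "turn": [0, 0, 0]}
  ]
}}

```text
time_s: 15.15
ee_pos: [0.491, 0.1786, 0.1024]
eef_rot: [-0.006, 3.14, 0.0]
force: [-0.7, 0.0, 5.7]
opening: 0.0151
```

Emit:
{"api": "move_arm", "payload": {
  "steps": [
    {"claw": 1.0, "travel": [-0.2, 0, -0.8], "turn": [0, 0, 0]},
    {"claw": 1.0, "travel": [-0.2, 0, -1.6], "turn": [0, 0, 0]},
    {"claw": 1.0, "travel": [-0.2, 0, -2.4], "turn": [0, 0, 0]},
    {"claw": 1.0, "travel": [-0.2, 0, -3.2], "turn": [0, 0, 0]}
  ]
}}

```text
time_s: 15.55
ee_pos: [0.491, 0.1786, 0.0995]
eef_rot: [-0.006, 3.139, 0.0]
force: [-0.1, -0.5, 5.7]
opening: 0.0152
```

Emit:
{"api": "move_arm", "payload": {
  "steps": [
    {"claw": 1.0, "travel": [-0.1, 0, -0.8], "turn": [0, 0, 0]},
    {"claw": 1.0, "travel": [-0.1, 0, -1.6], "turn": [0, 0, 0]},
    {"claw": 1.0, "travel": [-0.1, 0, -2.4], "turn": [0, 0, 0]},
    {"claw": 1.0, "travel": [-0.1, 0, -3], "turn": [0, 0, 0]}
  ]
}}

```text
time_s: 15.95
ee_pos: [0.4911, 0.1786, 0.0968]
eef_rot: [-0.006, 3.138, 0.001]
force: [-1.1, -0.6, 6.6]
opening: 0.0148
```

Emit:
{"api": "move_arm", "payload": {
  "steps": [
    {"claw": 1.0, "travel": [0, 0, -0.5], "turn": [0, 0, 0]},
    {"claw": 1.0, "travel": [0, 0, -1], "turn": [0, 0, 0]}
  ]
}}

```text
time_s: 16.15
ee_pos: [0.4912, 0.1786, 0.0962]
eef_rot: [-0.006, 3.138, 0.001]
force: [-0.7, 0.1, 5.4]
opening: 0.0152
```

Emit:
{"api": "move_arm", "payload": {
  "steps": [
    {"claw": 1.0, "travel": [0, 0, -0.5], "turn": [0, 0, 0]},
    {"claw": 1.0, "travel": [0, 0, -1], "turn": [0, 0, 0]}
  ]
}}

```text
time_s: 16.35
ee_pos: [0.4914, 0.1786, 0.0955]
eef_rot: [-0.007, 3.137, 0.001]
force: [-0.5, -0.6, 5.3]
opening: 0.0149
```

Emit:
{"api": "move_arm", "payload": {
  "steps": [
    {"claw": 1.0, "travel": [0, 0, -0.5], "turn": [0, 0, 0]},
    {"claw": 1.0, "travel": [0, 0, -1], "turn": [0, 0, 0]}
  ]
}}

```text
time_s: 16.55
ee_pos: [0.4915, 0.1787, 0.0949]
eef_rot: [-0.007, 3.137, 0.001]
force: [-2.0, -0.8, 9.9]
opening: 0.0151
```

Emit:
{"api": "move_arm", "payload": {
  "steps": [
    {"claw": 1.0, "travel": [-0.4, 0, -0.4], "turn": [0, 0, 0]},
    {"claw": 1.0, "travel": [-0.4, 0, -0.6], "turn": [0, 0, 0]}
  ]
}}

```text
time_s: 16.75
ee_pos: [0.4913, 0.1787, 0.0948]
eef_rot: [-0.007, 3.136, 0.001]
force: [-0.9, 0.1, 10.9]
opening: 0.0152
```

Emit:
{"api": "move_arm", "payload": {
  "steps": [
    {"claw": 1.0, "travel": [-0.2, 0, -0.5], "turn": [0, 0, 0]},
    {"claw": 1.0, "travel": [-0.2, 0, -1.0], "turn": [0, 0, 0]}
  ]
}}

```text
time_s: 16.95
ee_pos: [0.4917, 0.1788, 0.0947]
eef_rot: [-0.007, 3.134, 0.002]
force: [-1.0, 0.1, 15.9]
opening: 0.0153
```

A dead stop: 17 N with z unmoving at 0.0947 (expected 0.0949). I'll unload the wrist, then check the picture before letting go.

Emit:
{"api": "move_arm", "payload": {
  "steps": [
    {"claw": 1.0, "travel": [-0.4, -0.1, 0], "turn": [0, 0, 0]},
    {"claw": 1.0, "travel": [-0.4, -0.1, 0], "turn": [0, 0, 0]},
    {"claw": 1.0, "travel": [-0.4, -0.1, 0], "turn": [0, 0, 0]}
  ]
}}

```text
time_s: 17.25
ee_pos: [0.4914, 0.1787, 0.0949]
eef_rot: [-0.007, 3.134, 0.002]
force: [0.3, -0.9, 4.8]
opening: 0.015
```

```bash
python3 - <<'E'
from h import *
s=cam('scene'); st=robot.get_state(); print(st['time_s'],st['ee_pos'],st['force'])
a=s['frame'][150:210,265:345].astype(float); a=np.clip(a*1.4,0,255).astype(np.uint8)
cv2.imwrite('pics/s11.png',cv2.resize(a[...,::-1],(800,600),interpolation=cv2.INTER_CUBIC))
E
```

```text
17.3 [0.49144666 0.17869072 0.09487272] [ 0.33646406 -1.38268612  5.08083895]
```

View pics/s11.png

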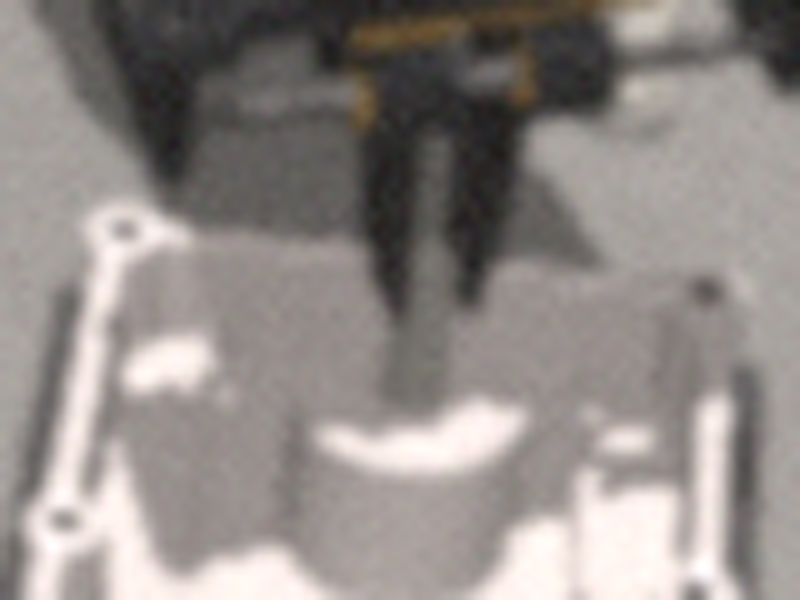

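The dowel stands in the hole, entering it at about (410,405), with the fingers clear of the pillar face (tips at y≈310). Releasing and rising.

Emit:
{"api": "move_arm", "payload": {
  "steps": [
    {"claw": 0.6, "travel": [0, 0, 0], "turn": [0, 0, 0]},
    {"claw": 0.4, "travel": [0, 0, 0], "turn": [0, 0, 0]},
    {"claw": 0.1, "travel": [0, 0, 0], "turn": [0, 0, 0]},
    {"claw": 0.1, "travel": [0, 0, 0], "turn": [0, 0, 0]},
    {"claw": 0.1, "travel": [0, 0, 0], "turn": [0, 0, 0]},
    {"claw": 0.1, "travel": [0, 0, 20], "turn": [0, 0, 0]},
    {"claw": 0.1, "travel": [0, 0, 50], "turn": [0, 0, 0]},
    {"claw": 0.1, "travel": [0, 0, 90], "turn": [0, 0, 0]},
    {"claw": 0.1, "travel": [0, 0, 130], "turn": [0, 0, 0]},
    {"claw": 0.1, "travel": [0, 0, 130], "turn": [0, 0, 0]}
  ]
}}

```text
time_s: 18.3
ee_pos: [0.4932, 0.1792, 0.2296]
eef_rot: [-0.007, 3.126, 0.004]
force: [1.1, -0.1, 0.3]
opening: 0.0427
```

Emit:
{"api": "move_arm", "payload": {
  "steps": [
    {"claw": 0.1, "travel": [-20, -50, 0], "turn": [0, 0, 0]},
    {"claw": 0.1, "travel": [-20, -100, 0], "turn": [0, 0, 0]},
    {"claw": 0.1, "travel": [-20, -150, 0], "turn": [0, 0, 0]},
    {"claw": 0.1, "travel": [-20, -200, 0], "turn": [0, 0, 0]},
    {"claw": 0.1, "travel": [-20, -240, 0], "turn": [0, 0, 0]},
    {"claw": 0.1, "travel": [-20, -240, 0], "turn": [0, 0, 0]},
    {"claw": 0.1, "travel": [-20, -240, 0], "turn": [0, 0, 0]}
  ]
}}

```text
time_s: 19.0
ee_pos: [0.4728, -0.0614, 0.2289]
eef_rot: [-0.003, 3.127, 0.005]
force: [-0.2, 0.5, -0.2]
opening: 0.0429
```

```bash
python3 - <<'E'
from h import *
s=cam('scene'); t=cam('top'); st=robot.get_state(); print(st['time_s'],st['ee_pos'],st['force'])
cv2.imwrite('pics/s12.png',cv2.resize(s['frame'][...,::-1],(800,600),interpolation=cv2.INTER_CUBIC))
cv2.imwrite('pics/s13.png',cv2.resize(s['frame'][150:210,265:345,::-1],(800,600),interpolation=cv2.INTER_CUBIC))
for n,c in(('s',s),('t',t)):
    W=pts(c); m=(W[...,2]>.095)&(W[...,2]<.15)&(np.hypot(W[...,0]-.491,W[...,1]-.179)<.03)
    w=W[m]; print(n,len(w)); 
    if len(w): print(w.mean(0),np.percentile(w[:,2],[50,90,98]), w.max(0))
E
```

```text
19.1 [ 0.47300823 -0.05998725  0.22919164] [-1.06985279  0.81810941  0.33911708]
s 69
[0.49632726 0.17622889 0.11383698] [0.11515022 0.12395753 0.12527191] [0.50191254 0.18526686 0.12550064]
t 38
[0.48840607 0.17976546 0.11807372] [0.12037495 0.12328984 0.12418735] [0.49612828 0.18802752 0.12492781]
```

View pics/s12.png

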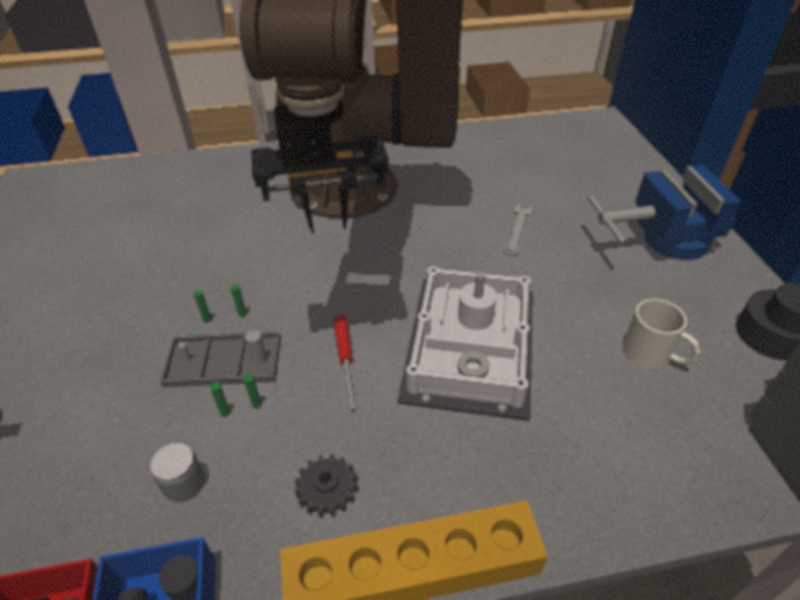

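View pics/s13.png

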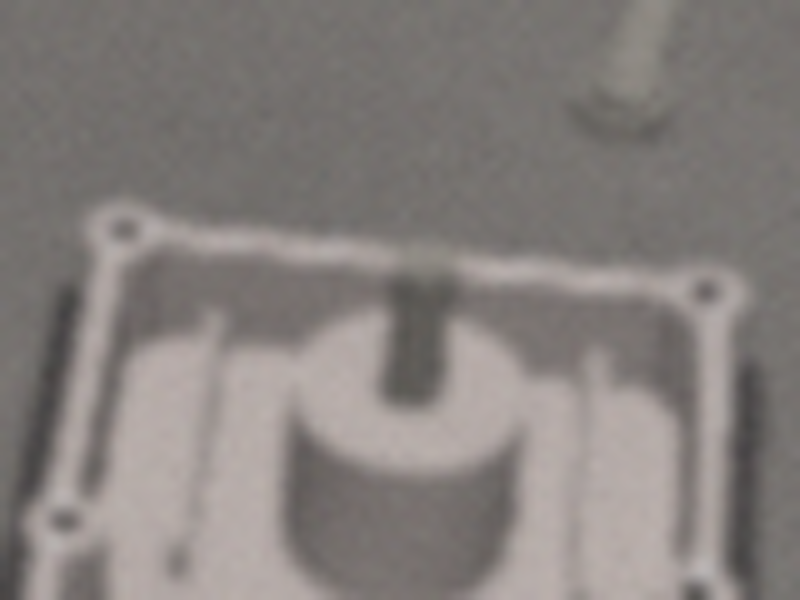

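The dowel stands upright in the pillar. Its top is at about (425,270) in the crop, with measured height 0.123–0.124 m (0.123 expected when home). All bystanders are in place, so I'm handing in.

```bash
python3 - <<'E'
from h import *
print(robot.close_job())
E
```

```text
the job is handed in; nothing more can be done
None
```

The dowel is in the pillar's hole, fully home as far as I can measure, released and standing upright. I handed the job in at about 19 s.

**What I did**
- I took the grey middle pin, which is the tallest and about 16 mm across; the green look-alikes were left alone. I gripped it once along x and once along y so it sat centred between the fingers.
- I lowered it gently over the pillar. It entered the hole on the first try with no contact on the face, and met the slug at TCP z = 0.1128 m (0.1129 expected).
- I pressed it straight down at a wrist reading of 5–7 N (about 7–8 N on the slug) until it stopped dead at TCP z = 0.0947 m (0.0949 expected). The highest wrist force I read was 16 N, about 17 N once the dowel's weight is allowed for. Readings come only at the end of each move.

**Last checks**
- **Height:** the depth images put the dowel's top at 0.123–0.124 m, against 0.123 m when home.
- **Bystanders:** in the final picture everything else looks to be where it was. I did not measure their positions.

**What disagreed**
- The two cameras differed by 3–4 mm, so I used their average and compared the dowel with the hole in the picture.
- The fingertips appeared about 22–38 mm higher in the pictures than the stated 17 mm nose implies.
- The finger opening read about 15 mm on the 16 mm dowel. The grip held throughout, and the contact heights matched the stated sizes.

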